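# Pack the column-change caddy

## Task

Pack the white three-bay caddy for a column change on the chromatograph: stand the two wide amber vials in the two square pockets of the vial bay, one in each, lay the short steel column in its cradle, and stand the top cup of the nested pair upright in the large square pocket. Lift only the top cup, without drawing the lower one up with it. The slim vial, the long column and the lower cup do not belong in the caddy: leave them where they are.

Things in the scene. Friction and masses are not known exactly. Their poses are not given: they have to be found in the camera images.
- vial_1: Wide amber glass vial, blue cap, about 40 g, standing: body 28 mm diameter up to z 44 mm, cap 25 mm diameter from z 48 to 61 mm (top). Origin: centre of its underside, z up. Either twin may go in either pocket. All loose things stand on the bench in one row along world y in front of the caddy, in any order, 100 mm or more apart centre to centre.
- vial_2: The second wide amber vial, identical to vial_1.
- slim_vial: Look-alike that stays: slim amber vial with a blue cap, 17 mm diameter, cap 15 mm, 61 mm tall, standing. Origin: centre of its underside.
- short_column: Short steel column lying on the bench, about 110 g: 80 mm long; round tube 14 mm diameter, 48 mm free length between two hexagonal end nuts (20 mm across flats, 16 mm long). Origin: middle of its axis, 10 mm above what it lies on; x along the column, at the start within 0.4 rad of world x. Ends alike; any flat down will do.
- long_column: Look-alike that stays: same steel column but 140 mm long over all. Origin: middle of its axis, x along it.
- top_cup: Upper of two equal nested steel cups, 70 g: 60 mm tall, underside 38 mm diameter, flaring to 60 at z 46, straight rim band 64 mm diameter from z 46 to 60 (top), wall 2.5. Origin: centre of underside, z up. It starts 26 mm above the lower cup's origin, so 26 mm of it (rim at 86 mm) shows above the lower rim (60 mm): grip the band from outside, fingertips above the lower rim.
- lower_cup: The cup beneath, same shape, standing on the bench (rim at 60 mm); a boss inside it, top at z 26 mm, carries the top cup. Origin: centre of its underside. It stays where it is.
- bay_vials: White vial bay, fixed in a grey tray (130 x 265 mm, rim 14 mm high): block 120 (x) by 80 (y) by 24 mm high, two pockets 46 x 46 mm, 14 mm deep, centred at x = -26 and +26 mm, y = 0, floor at z = 10 mm. Origin: centre of the block's underside, 4 mm above the bench, z up. The three bays stand side by side along their y, 84 mm apart, in any order, turned alike.
- bay_cup: White bay block with one large square pocket for the cup: block 120 (x) by 80 (y) by 22 mm high, pocket 58 by 58 mm in the middle, 12 mm deep, floor at z = 10 mm. Origin: centre of the block's underside, 4 mm above the bench.
- bay_column: White cradle for the short column: block 120 (x) by 80 (y) mm, bed at z = 24 mm; end stops and side rails, top at z = 36 mm, bound a place 100 mm long (x) and 44 mm wide (y). The middle 54 mm of x has no rails: room for fingers. The column lies along x, its axis at z = 34 mm. Origin: centre of the block's underside, 4 mm above the bench.

How it is judged (in metres and radians):
At the end, for the whole second after the job is handed in: Wide vials upright on their pocket floors, one each; short column on its cradle bed, within 14 mm and 0.35 rad; top cup upright on its pocket floor within 13 mm; slim vial, long column and lower cup within 30 mm of their starts, not tipped; all released and at rest (x of vial_1 in the frame of bay_vials between -0.05 and 0.05 m and y of vial_1 in the frame of bay_vials between -0.024 and 0.024 m and z of vial_1 in the frame of bay_vials between 0.006 and 0.014 m and angle between each of vial_1, vial_2, top_cup, slim_vial, lower_cup's own z axis and vertical below 0.12 rad and linear speed of each of vial_1, vial_2, top_cup, short_column, slim_vial, long_column, lower_cup below 0.02 m/s and angular speed of each of vial_1, vial_2, top_cup, short_column, slim_vial, long_column, lower_cup below 0.3 rad/s and x of vial_2 in the frame of bay_vials between -0.05 and 0.05 m and y of vial_2 in the frame of bay_vials between -0.024 and 0.024 m and z of vial_2 in the frame of bay_vials between 0.006 and 0.014 m and distance between vial_1 and vial_2 above 0.03 m and x of top_cup in the frame of bay_cup between -0.013 and 0.013 m and y of top_cup in the frame of bay_cup between -0.013 and 0.013 m and z of top_cup in the frame of bay_cup between 0.006 and 0.014 m and x of short_column in the frame of bay_column between -0.014 and 0.014 m and y of short_column in the frame of bay_column between -0.016 and 0.016 m and z of short_column in the frame of bay_column between 0.03 and 0.038 m and angle between the x axis of short_column and the x axis of bay_column, either way round below 0.35 rad and distance of each of slim_vial, long_column, lower_cup from where it was at the start of the episode below 0.03 m); the robot touches nothing.
It fails at once if the slim vial is picked up (height (world z) of slim_vial above 0.02 m).
It fails at once if the long column is picked up (height (world z) of long_column above 0.03 m).
It fails at once if the lower cup is picked up (height (world z) of lower_cup above 0.015 m).
It also fails if it takes over 122 s, if anything falls off the work surface, if the arm or the gripper's body presses on something with over 40 N, if the wrist force passes 120 N, or if a joint passes its speed limit or range.

## Robot

A 6-joint arm with a two-finger parallel gripper is mounted at the origin on the work surface. World frame = base frame: x ahead of the robot, y to its left, z up, the work surface at z = 0. Lengths are in m, angles in degrees, forces in N, time in s.
With the tool pointing down it reaches from about 0.425 to 0.95 m from the base axis. Payload 14.7 kg.
Tool frame: the origin (TCP) lies on the centre line of the jaws, within the pads' length; the fingertips stand 25 mm ahead of it and the grasp point (between the pads) lies 6 mm ahead of it; x points along the fingers, y is the direction in which the jaws open and shut, and the axes are right-handed (so a half turn about x gives the same grasp; the last joint's range is limited). The gripper opens to 85 mm and grips with 20 to 120 N. Pads are 22 mm wide; open, the fingers measure 114 mm over their backs; the gripper's body (76 mm by 85 mm) begins 54 mm behind the grasp point. The pads swing forward as they close: fully open they stand 13 mm farther back than shut.
Start: joints at [-67.873, 27.513, 91.461, -0, 61.026, -2.67], TCP at [0.273, -0.59, 0.256] pointing down, gripper open.
Joint ranges: [-157.49, 157.49], [-46.99, 117.5], [13.45, 153.17], [-89.5, 269.5], [5.16, 153.95], [-167.48, 167.48]. Speed limits (degrees/s): [108.29, 108.29, 136.94, 172.46, 172.46, 172.46].

## Interface

Orientations are given as a 3x3 rotation matrix whose columns are the frame's x, y, z axes.
In Python, from workcell import arm, vision, job_done gives the robot as it stands.
- The arm moves only by the tool step_arm, never from a script. Its argument "plan" is a list of rows, each an object of numbers: "x", "y", "z": the shift along the tool's x, y, z in cm; "yaw": the turn about the tool's x in degrees; "gripper": the finger opening in cm, from 0 to 8.54. A call has exactly 10 rows; each row is the pose to reach, as a shift and turn from the pose measured when the call began, along the tool's axes at that moment; what a row does not reach only later rows make up. A row lasts 1/10 s, in which the tool goes at most 50 mm and 8.59 degrees, less where a joint would pass 70% of its speed; a pose out of reach is approached as far as the arm can. A call with a gripper value outside its range is refused whole. The fingers move at their own pace and stop on an object; "squeeze" is the grip in N (left out, the last holds). Time passes only in rows, so rows that repeat a pose let the fingers close, or fill a call up. It gives the time, the measured TCP pose, the force and the opening at its end, in the units of the state.
- arm.observe(): the state, without advancing time (a new reading comes with each control period).
- vision.get_image(name): name is "scene" or "top" or "wrist"; returns a dict with "color" (384x512x3 uint8, red, green, blue), "fx", "fy", "cx", "cy" (pixels), "dist" ([k1, k2, p1, p2, k3] as OpenCV has them; the pictures are not rectified), "xyz" and "attitude" of the camera in the world. Camera axes: x right, y down, z forward; pixel columns grow to the right and rows downward; lengths in m; the calibration is good to about 2 mm. A picture is of the moment at which its call begins. There is no depth.
- job_done(): hands the job in, once; it reports no verdict.
The state is a dict: "time": time; "q": joint angles; "qd": joint speeds; "effort": joint torques, N m; "tool_pos": TCP position; "ee_rot": TCP orientation; "ft_force": force on the tool from outside, world axes, zero at the start; "wrist_torque": the same for the moment, N m; "gripper_width": finger opening in m.
Only numpy, scipy, OpenCV 4.12 (cv2) and the standard library are available. Lean on these libraries where they do the work, as an engineer would, in place of code of your own. Each camera call takes 0.05 s, during which the arm holds its last target. There are 200 camera calls.

## Working session

There is one attempt and no reset: what is moved stays moved. The work goes in short steps, Python scripts to look and compute and a tool call to move; the robot and the scene stay as the last step left them, time stands still between calls to the robot, and variables do not carry over. Pictures are saved under pics/ and viewed, about 12 in all and at most 16, crops included, and the job is handed in when it is done.

Besides the shell and the picture viewer there is one more tool, called after "Request:" by a JSON object that holds its "fn" and its "kwargs", one argument or row to a line. step_arm: Moves the arm, as the interface text tells. Its arguments: {"type":"object","properties":{"plan":{"type":"array","items":{"type":"object","properties":{"x":{"type":"number"},"y":{"type":"number"},"z":{"type":"number"},"yaw":{"type":"number"},"gripper":{"type":"number"}}}},"squeeze":{"type":"number"}},"required":["plan"]}

```bash
mkdir -p pics
cat > h.py <<'E'
import numpy as np, cv2
from workcell import arm, vision, job_done
def cam(n):
    im=vision.get_image(n); return im
def save(im,f): cv2.imwrite('pics/'+f,cv2.cvtColor(im['color'],cv2.COLOR_RGB2BGR))
def K(im): return np.array([[im['fx'],0,im['cx']],[0,im['fy'],im['cy']],[0,0,1.]])
def ground(im,pix,z):
    p=cv2.undistortPoints(np.array(pix,float).reshape(-1,1,2),K(im),np.array(im['dist'])).reshape(-1,2)
    d=np.c_[p,np.ones(len(p))]@np.array(im['attitude']).T
    o=np.array(im['xyz']); z=np.broadcast_to(z,(len(p),))
    return o+d*((z-o[2])/d[:,2])[:,None]
def proj(im,P):
    R=np.array(im['attitude']); rv=cv2.Rodrigues(R.T)[0]; t=-R.T@np.array(im['xyz'])
    return cv2.projectPoints(np.array(P,float).reshape(-1,3),rv,t,K(im),np.array(im['dist']))[0].reshape(-1,2)
def rel(target,yaw=0):
    s=arm.observe(); R=np.array(s['ee_rot']); return 100*R.T@(np.array(target)-np.array(s['tool_pos']))
E
python3 - <<'E'
from h import *
for n in ('top','scene'):
    im=cam(n); save(im,n+'0.png'); print(n,im['xyz'],im['attitude'],im['fx'],im['dist'])
s=arm.observe(); print(s['tool_pos'],np.round(s['ee_rot'],3),s['time'])
E
```

```text
top [0.40167133 0.00264322 0.91773481] [[ 0.02668282 -0.98845049  0.14917659]
 [-0.99963998 -0.02680448  0.00119531]
 [ 0.00281709 -0.14915478 -0.98880985]] 364.71805844312496 [-0.05655692  0.          0.          0.          0.        ]
scene [1.076617   0.68428128 0.66722629] [[-0.78725057  0.3523805  -0.50602818]
 [ 0.61662353  0.44527084 -0.64923748]
 [-0.00345903 -0.82314146 -0.56782583]] 385.6917857863637 [0.00338895 0.         0.         0.         0.        ]
[ 0.27250527 -0.58977153  0.25576102] [[-0.     0.419 -0.908]
 [ 0.001 -0.908 -0.419]
 [-1.    -0.001 -0.   ]] 0.1
```

View pics/top0.png

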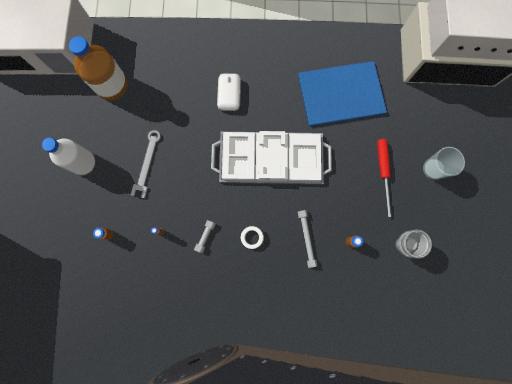

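View pics/scene0.png

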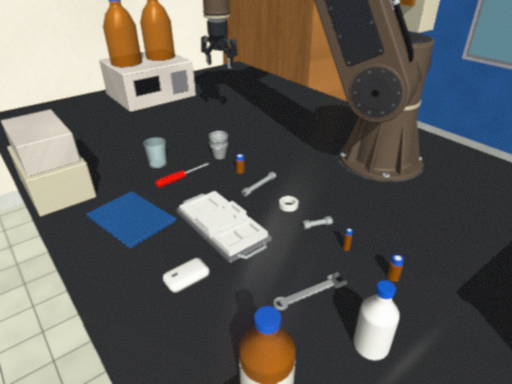

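The top view shows, from left to right: wide vial (100,233), slim vial (156,231), short column (205,237), a ring, long column (307,239), wide vial (356,241) and nested cups (414,243). The bays are the vial bay (238,157), column bay (272,157) and cup bay (306,157). I'll enlarge the view for precision.

Run:
```python
import cv2,numpy as np
im=cv2.imread('pics/top0.png')
a=cv2.resize(im[120:195,205:340],None,fx=5.5,fy=5.5,interpolation=cv2.INTER_CUBIC)[:, :742]
def c(x,y,w=50,h=54): return cv2.resize(im[y-h//2:y+h//2,x-w//2:x+w//2],(185,180),interpolation=cv2.INTER_CUBIC)
b=np.hstack([c(100,233,36,36),c(205,237),c(356,241,36,36),c(414,243)])
b=b[:, :742] if b.shape[1]>742 else b
w=max(a.shape[1],b.shape[1]); z=[cv2.copyMakeBorder(q,0,0,0,w-q.shape[1],0) for q in(a,b)]
o=np.vstack(z);print(o.shape,a.shape); cv2.imwrite('pics/crop1.png',o)
```

```text
(592, 742, 3) (412, 742, 3)
```

View pics/crop1.png

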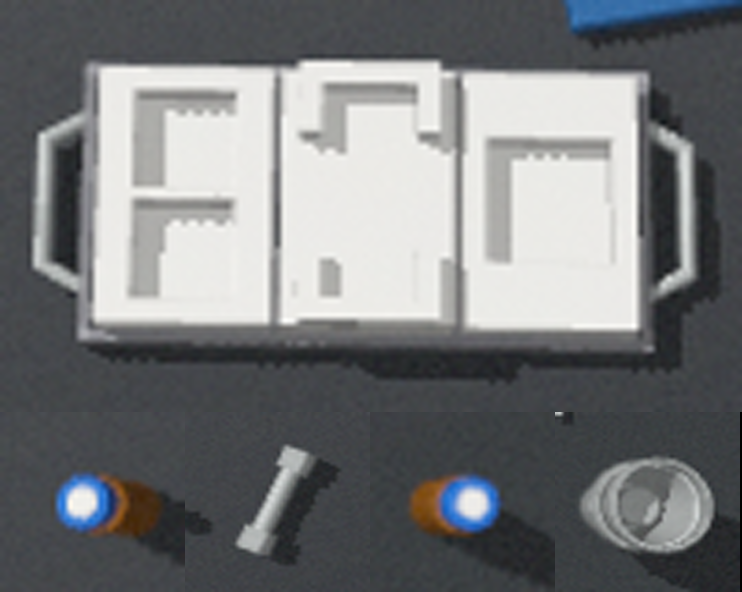

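Run:
```python
from h import *
im=cam('top')
f=lambda L:[(205+u/5.5-.4,120+v/5.5-.4) for u,v in L]
vb=ground(im,f([(97,65),(272,68),(272,325),(92,322)]),.028)
cb=ground(im,f([(462,72),(648,74),(642,332),(462,328)]),.026)
for b in (vb,cb):
    print('bay',b.mean(0),'x edges',b[1]-b[0],b[0]-b[3],b[1]-b[2])
vp=ground(im,f([(235,90),(235,185),(235,202),(235,297),(133,90),(133,297)]),.028);print(vp)
print('tray',ground(im,f([(87,63),(650,70),(655,350),(78,340)]),.014))
print('vials',ground(im,[(98.1,232.8),(357.1,241)],.061))
c=ground(im,[(180+112/3.7-.4,210+43/3.33-.4),(180+68/3.7-.4,210+133/3.33-.4)],.012);d=c[0]-c[1];print('col',c.mean(0),np.linalg.norm(d),np.degrees(np.arctan2(d[1],d[0])))
print('cup',ground(im,[(417,243.2)],.086))
```

```text
bay [0.6458206  0.04876273 0.028     ] x edges [ 0.00071032 -0.08092564  0.        ] [0.12125471 0.0027246  0.        ] [0.12115206 0.00326605 0.        ]
bay [ 0.64807072 -0.12103444  0.026     ] x edges [ 0.00168103 -0.08645777  0.        ] [0.12102469 0.00140147 0.        ] [ 0.1222568 -0.0031638  0.       ]
[[0.69572154 0.02657174 0.028     ]
 [0.65048779 0.02521383 0.028     ]
 [0.64247343 0.02497374 0.028     ]
 [0.5981123  0.02364754 0.028     ]
 [0.69446556 0.07361028 0.028     ]
 [0.59686605 0.06987881 0.028     ]]
tray [[ 0.71171653  0.09684932  0.014     ]
 [ 0.71587208 -0.16791045  0.014     ]
 [ 0.58170569 -0.16973704  0.014     ]
 [ 0.57909904  0.09542651  0.014     ]]
vials [[ 0.43880098  0.37168591  0.061     ]
 [ 0.43648119 -0.23954027  0.061     ]]
col [0.44106473 0.12674376 0.012     ] 0.07250606653669825 -21.381776509117827
cup [[ 0.43348251 -0.37159556  0.086     ]]
```

Request:
{"fn": "step_arm", "kwargs": {
  "plan": [
    {"x":1,"y":-2,"z":-4,"yaw":5,"gripper":8.5},
    {"x":2,"y":-4,"z":-8,"yaw":10,"gripper":8.5},
    {"x":3,"y":-6.5,"z":-12,"yaw":15,"gripper":8.5},
    {"x":4,"y":-9,"z":-16,"yaw":20,"gripper":8.5},
    {"x":5,"y":-11,"z":-20,"yaw":25,"gripper":8.5},
    {"x":5.5,"y":-13,"z":-23.8,"yaw":25,"gripper":8.5},
    {"x":5.5,"y":-13,"z":-23.8,"yaw":25,"gripper":8.5},
    {"x":5.5,"y":-13,"z":-23.8,"yaw":25,"gripper":8.5},
    {"x":5.5,"y":-13,"z":-23.8,"yaw":25,"gripper":8.5},
    {"x":5.5,"y":-13,"z":-23.8,"yaw":25,"gripper":8.5}
  ],
  "squeeze": 40
}}

```text
time: 1.15
tool_pos: [0.4335, -0.3729, 0.2011]
ee_rot: [[-0.0, -0.005, -1.0], [0.001, -1.0, 0.005], [-1.0, -0.001, 0.0]]
ft_force: [0.5, 0.0, 0.1]
gripper_width: 0.0854
```

Run:
```python
from h import *
im=cam('wrist'); save(im,'w1.png'); s=arm.observe()
print(s['tool_pos'],np.round(s['ee_rot'],3),s['gripper_width'],s['ft_force'],im['xyz'],np.round(im['attitude'],2))
t=np.linspace(0,2*np.pi,60,endpoint=False)
img=cv2.imread('pics/w1.png')
for r,z,c in((.032,.086,(0,255,0)),(.032,.06,(0,0,255))):
    q=proj(im,np.c_[.4335+r*np.cos(t),-.3716+r*np.sin(t),t*0+z]); cv2.polylines(img,[np.int32(q)],True,c,1)
cv2.imwrite('pics/w1o.png',img)
```

```text
[ 0.43349526 -0.37287185  0.20107114] [[-0.    -0.005 -1.   ]
 [ 0.001 -1.     0.005]
 [-1.    -0.001  0.   ]] 0.08504274299206273 [-0.36169157  0.43488966 -0.04919846] [ 0.50813254 -0.37329015  0.31887591] [[-0.   -0.96 -0.29]
 [-1.    0.    0.  ]
 [ 0.    0.29 -0.96]]
```

View pics/w1o.png

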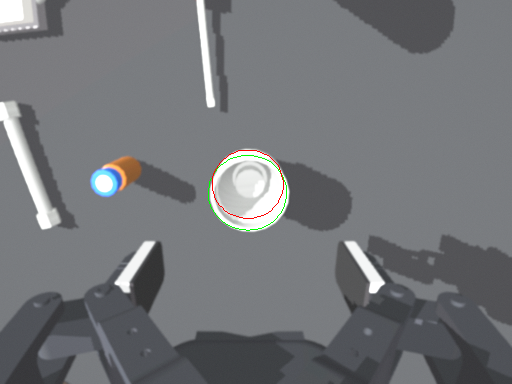

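The overlay matches the cup's rims to about 1–2 mm. Next I descend and grip.

Request:
{"fn": "step_arm", "kwargs": {
  "plan": [
    {"x":3,"y":-0.1,"z":0,"gripper":8.5},
    {"x":6,"y":-0.1,"z":0,"gripper":8.5},
    {"x":9,"y":-0.1,"z":0,"gripper":8.5},
    {"x":11,"y":-0.1,"z":0,"gripper":8.5},
    {"x":11.4,"y":-0.1,"z":0,"gripper":8.5},
    {"x":11.4,"y":-0.1,"z":0,"gripper":8.5},
    {"x":11.4,"y":-0.1,"z":0,"gripper":6},
    {"x":11.4,"y":-0.1,"z":0,"gripper":5.8},
    {"x":11.4,"y":-0.1,"z":0,"gripper":5.8},
    {"x":11.4,"y":-0.1,"z":0,"gripper":5.8}
  ],
  "squeeze": 30
}}

```text
invalid input
```

Run:
```python
from h import *
im=cam('wrist'); save(im,'w2.png'); s=arm.observe()
print(s['tool_pos'],s['gripper_width'],s['ft_force'])
```

```text
[ 0.43350858 -0.37276724  0.20104943] 0.08490868599472656 [-0.00735861 -0.29947513  0.75339532]
```

View pics/w2.png

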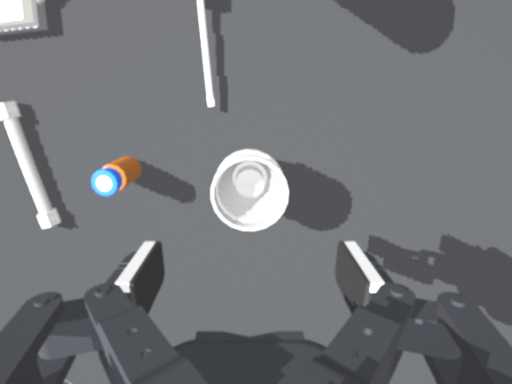

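The move was refused, probably because I left out yaw, so the view (cup at (250,190)) is unchanged. I'll retry with every field filled in.

Request:
{"fn": "step_arm", "kwargs": {
  "plan": [
    {"x":3,"y":-0.1,"z":0,"yaw":0,"gripper":8.5},
    {"x":6,"y":-0.1,"z":0,"yaw":0,"gripper":8.5},
    {"x":9,"y":-0.1,"z":0,"yaw":0,"gripper":8.5},
    {"x":11,"y":-0.1,"z":0,"yaw":0,"gripper":8.5},
    {"x":11.4,"y":-0.1,"z":0,"yaw":0,"gripper":8.5},
    {"x":11.4,"y":-0.1,"z":0,"yaw":0,"gripper":8.5},
    {"x":11.4,"y":-0.1,"z":0,"yaw":0,"gripper":6},
    {"x":11.4,"y":-0.1,"z":0,"yaw":0,"gripper":5.8},
    {"x":11.4,"y":-0.1,"z":0,"yaw":0,"gripper":5.8},
    {"x":11.4,"y":-0.1,"z":0,"yaw":0,"gripper":5.8}
  ],
  "squeeze": 30
}}

```text
time: 2.25
tool_pos: [0.4341, -0.3724, 0.0887]
ee_rot: [[0.002, -0.005, -1.0], [-0.001, -1.0, 0.005], [-1.0, 0.001, -0.002]]
ft_force: [-1.5, -0.2, 7.6]
gripper_width: 0.0636
```

Run:
```python
from h import *
im=cam('wrist'); save(im,'w3.png'); s=arm.observe()
print(s['tool_pos'],s['gripper_width'],s['ft_force'])
```

```text
[ 0.43414915 -0.37240231  0.08867827] 0.0633212103681101 [-0.81522058  0.06113233  6.71909464]
```

View pics/w3.png

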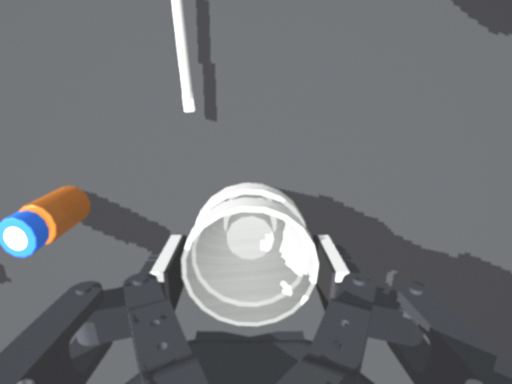

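The pads sit on the upper band (187–318, 260) at 63 mm opening. I'll lift gently and check that the lower cup stays down.

Request:
{"fn": "step_arm", "kwargs": {
  "plan": [
    {"x":-0.2,"y":0,"z":0,"yaw":0,"gripper":5.8},
    {"x":-0.4,"y":0,"z":0,"yaw":0,"gripper":5.8},
    {"x":-0.5,"y":0,"z":0,"yaw":0,"gripper":5.8},
    {"x":-0.6,"y":0,"z":0,"yaw":0,"gripper":5.8},
    {"x":-0.7,"y":0,"z":0,"yaw":0,"gripper":5.8},
    {"x":-0.8,"y":0,"z":0,"yaw":0,"gripper":5.8},
    {"x":-0.8,"y":0,"z":0,"yaw":0,"gripper":5.8},
    {"x":-0.8,"y":0,"z":0,"yaw":0,"gripper":5.8},
    {"x":-0.8,"y":0,"z":0,"yaw":0,"gripper":5.8},
    {"x":-0.8,"y":0,"z":0,"yaw":0,"gripper":5.8}
  ],
  "squeeze": 30
}}

```text
time: 3.3
tool_pos: [0.4341, -0.3724, 0.0966]
ee_rot: [[0.002, -0.005, -1.0], [-0.001, -1.0, 0.005], [-1.0, 0.001, -0.002]]
ft_force: [0.0, -0.7, 0.0]
gripper_width: 0.0633
```

Run:
```python
from h import *
im=cam('wrist'); save(im,'w4.png'); s=arm.observe()
print(s['tool_pos'],s['gripper_width'],s['ft_force'])
img=cv2.imread('pics/w4.png')
t=np.linspace(0,2*np.pi,60,endpoint=False)
z0=.086+s['tool_pos'][2]-.0887
for z,c in((z0,(0,255,0)),(.06,(0,0,255)),(.068,(255,0,255))):
    q=proj(im,np.c_[.434+.032*np.cos(t),-.372+.032*np.sin(t),t*0+z]); cv2.polylines(img,[np.int32(q)],True,c,1)
cv2.imwrite('pics/w4o.png',img[120:340,100:400])
```

```text
[ 0.43411957 -0.37239964  0.09664017] 0.06308927882135039 [ 0.31645227  0.51478899 -0.73881529]
```

View pics/w4o.png

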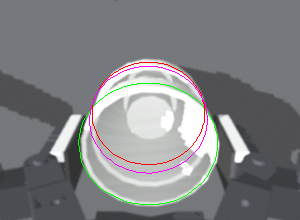

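The load is 0.7 N, which is one cup, so the lower cup stayed put. Next I carry it to the cup bay.

Request:
{"fn": "step_arm", "kwargs": {
  "plan": [
    {"x":-3,"y":0,"z":0,"yaw":0,"gripper":5.8},
    {"x":-6,"y":0,"z":0,"yaw":0,"gripper":5.8},
    {"x":-7.5,"y":-2.5,"z":-2,"yaw":0,"gripper":5.8},
    {"x":-7.5,"y":-6,"z":-5,"yaw":0,"gripper":5.8},
    {"x":-7.5,"y":-9.5,"z":-8,"yaw":0,"gripper":5.8},
    {"x":-7.5,"y":-13,"z":-11,"yaw":0,"gripper":5.8},
    {"x":-7.5,"y":-16.5,"z":-14,"yaw":0,"gripper":5.8},
    {"x":-7.5,"y":-20,"z":-17,"yaw":0,"gripper":5.8},
    {"x":-7.5,"y":-23,"z":-19.5,"yaw":0,"gripper":5.8},
    {"x":-7.5,"y":-24.5,"z":-20.8,"yaw":0,"gripper":5.8}
  ],
  "squeeze": 30
}}

```text
time: 4.35
tool_pos: [0.6449, -0.1256, 0.1716]
ee_rot: [[0.002, -0.003, -1.0], [-0.001, -1.0, 0.003], [-1.0, 0.001, -0.002]]
ft_force: [-0.6, -0.4, -0.9]
gripper_width: 0.0629
```

Run:
```python
from h import *
im=cam('wrist'); save(im,'w5.png'); s=arm.observe()
print(s['tool_pos'],s['gripper_width'],s['ft_force'])
img=cv2.imread('pics/w5.png')
def box(c,hx,hy,z,th,col):
    R=np.array([[np.cos(th),-np.sin(th)],[np.sin(th),np.cos(th)]])
    P=np.array([[hx,hy],[hx,-hy],[-hx,-hy],[-hx,hy]])@R.T+c
    cv2.polylines(img,[np.int32(proj(im,np.c_[P,np.full(4,z)]))],True,col,1)
th=.016
box((.648,-.1195),.06,.04,.026,th,(0,0,255));box((.648,-.1195),.029,.029,.026,th,(0,255,0))
box((.646,.0485),.06,.04,.028,th,(0,0,255));box((.647,-.036),.05,.022,.04,th,(255,0,0))
cv2.imwrite('pics/w5o.png',img)
```

```text
[ 0.64600681 -0.12460641  0.1716004 ] 0.06312685414029101 [ 0.11724198  2.24438666 -0.80528993]
```

View pics/w5o.png

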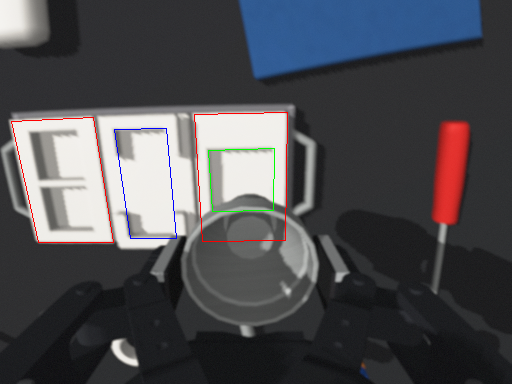

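The overlay fits the caddy: cup pocket at about (242,180), red block outlines on the edges. Next I go over the pocket and down part way.

Request:
{"fn": "step_arm", "kwargs": {
  "plan": [
    {"x":0,"y":-0.5,"z":-0.2,"yaw":0,"gripper":5.8},
    {"x":0.5,"y":-0.5,"z":-0.2,"yaw":0,"gripper":5.8},
    {"x":1.5,"y":-0.5,"z":-0.2,"yaw":0,"gripper":5.8},
    {"x":3,"y":-0.5,"z":-0.2,"yaw":0,"gripper":5.8},
    {"x":4.5,"y":-0.5,"z":-0.2,"yaw":0,"gripper":5.8},
    {"x":6,"y":-0.5,"z":-0.2,"yaw":0,"gripper":5.8},
    {"x":7,"y":-0.5,"z":-0.2,"yaw":0,"gripper":5.8},
    {"x":7.5,"y":-0.5,"z":-0.2,"yaw":0,"gripper":5.8},
    {"x":7.5,"y":-0.5,"z":-0.2,"yaw":0,"gripper":5.8},
    {"x":7.5,"y":-0.5,"z":-0.2,"yaw":0,"gripper":5.8}
  ],
  "squeeze": 30
}}

```text
time: 5.4
tool_pos: [0.6485, -0.1197, 0.0969]
ee_rot: [[0.003, -0.002, -1.0], [-0.001, -1.0, 0.002], [-1.0, 0.001, -0.003]]
ft_force: [-0.1, 0.2, -0.0]
gripper_width: 0.0632
```

Request:
{"fn": "step_arm", "kwargs": {
  "plan": [
    {"x":0.7,"y":0,"z":0,"yaw":0,"gripper":5.8},
    {"x":1.3,"y":0,"z":0,"yaw":0,"gripper":5.8},
    {"x":1.7,"y":0,"z":0,"yaw":0,"gripper":5.8},
    {"x":1.95,"y":0,"z":0,"yaw":0,"gripper":5.8},
    {"x":1.95,"y":0,"z":0,"yaw":0,"gripper":5.8},
    {"x":1.95,"y":0,"z":0,"yaw":0,"gripper":5.8},
    {"x":1.95,"y":0,"z":0,"yaw":0,"gripper":6.4},
    {"x":1.95,"y":0,"z":0,"yaw":0,"gripper":7},
    {"x":1.95,"y":0,"z":0,"yaw":0,"gripper":8.4},
    {"x":1.95,"y":0,"z":0,"yaw":0,"gripper":8.4}
  ],
  "squeeze": 30
}}

```text
time: 6.4
tool_pos: [0.6486, -0.1198, 0.0775]
ee_rot: [[0.003, -0.002, -1.0], [-0.001, -1.0, 0.002], [-1.0, 0.001, -0.003]]
ft_force: [0.1, -0.5, 0.8]
gripper_width: 0.0842
```

Request:
{"fn": "step_arm", "kwargs": {
  "plan": [
    {"x":-1,"y":0,"z":0,"yaw":0,"gripper":8.4},
    {"x":-4,"y":0,"z":0,"yaw":0,"gripper":8.4},
    {"x":-8,"y":0,"z":0,"yaw":0,"gripper":8.4},
    {"x":-11,"y":0,"z":0,"yaw":0,"gripper":8.4},
    {"x":-12,"y":2.4,"z":4,"yaw":0,"gripper":8},
    {"x":-12,"y":5,"z":8.5,"yaw":0,"gripper":6},
    {"x":-12,"y":7.5,"z":13,"yaw":0,"gripper":6},
    {"x":-12,"y":10,"z":17.5,"yaw":0,"gripper":6},
    {"x":-12,"y":11.5,"z":20.5,"yaw":0,"gripper":6},
    {"x":-12,"y":12,"z":21.2,"yaw":0,"gripper":6}
  ],
  "squeeze": 30
}}

```text
time: 7.4
tool_pos: [0.4325, -0.24, 0.1975]
ee_rot: [[0.002, -0.005, -1.0], [-0.0, -1.0, 0.005], [-1.0, 0.0, -0.002]]
ft_force: [0.3, -0.3, -0.1]
gripper_width: 0.0598
```

Run:
```python
from h import *
im=cam('wrist'); save(im,'w6.png'); s=arm.observe()
print(s['tool_pos'],s['gripper_width'],s['ft_force'])
img=cv2.imread('pics/w6.png')
t=np.linspace(0,2*np.pi,60,endpoint=False)
for z,r in((.061,.0125),(.0,.014)):
    q=proj(im,np.c_[.4365+r*np.cos(t),-.2395+r*np.sin(t),t*0+z]); cv2.polylines(img,[np.int32(q)],True,(0,255,0),1)
im=cam('top'); save(im,'t2.png'); a=cv2.imread('pics/t2.png')[120:270,200:450]
cv2.imwrite('pics/c6.png',np.vstack([cv2.resize(img[100:330,130:430],(600,460))[:300],cv2.resize(a,(600,300))[:300]]))
```

```text
[ 0.43354392 -0.24031865  0.19764338] 0.059938692880669976 [0.09167724 0.19676959 0.08572862]
```

View pics/c6.png

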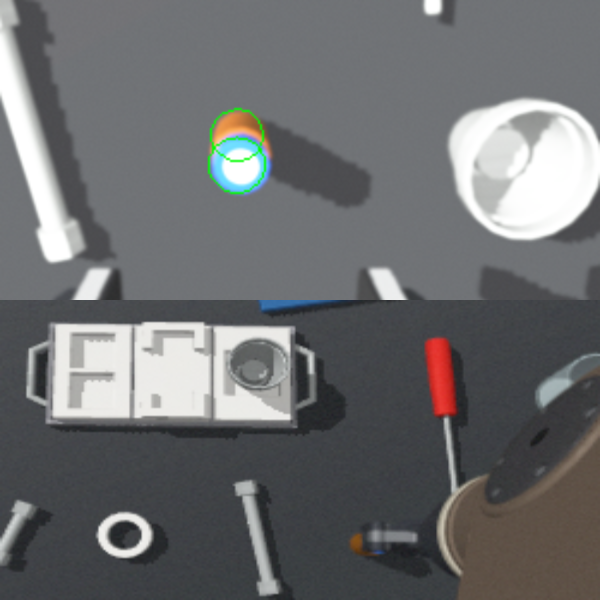

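The cup stands in its pocket (lower view, (258,362)). The overlay lies on vial_2's cap to within 1 mm. Next I descend and grip it.

Request:
{"fn": "step_arm", "kwargs": {
  "plan": [
    {"x":4,"y":0,"z":-0.2,"yaw":0,"gripper":6},
    {"x":8,"y":0,"z":-0.2,"yaw":0,"gripper":6},
    {"x":12,"y":0,"z":-0.2,"yaw":0,"gripper":6},
    {"x":14.8,"y":0,"z":-0.2,"yaw":0,"gripper":6},
    {"x":15.6,"y":0,"z":-0.2,"yaw":0,"gripper":6},
    {"x":15.6,"y":0,"z":-0.2,"yaw":0,"gripper":5},
    {"x":15.6,"y":0,"z":-0.2,"yaw":0,"gripper":3},
    {"x":15.6,"y":0,"z":-0.2,"yaw":0,"gripper":2.2},
    {"x":15.6,"y":0,"z":-0.2,"yaw":0,"gripper":2.2},
    {"x":15.6,"y":0,"z":-0.2,"yaw":0,"gripper":2.2}
  ],
  "squeeze": 30
}}

```text
time: 8.5
tool_pos: [0.4391, -0.2406, 0.0431]
ee_rot: [[0.007, -0.005, -1.0], [-0.003, -1.0, 0.005], [-1.0, 0.003, -0.007]]
ft_force: [2.4, 3.5, 9.9]
gripper_width: 0.027
```

Request:
{"fn": "step_arm", "kwargs": {
  "plan": [
    {"x":-0.5,"y":0,"z":0,"yaw":0,"gripper":2.2},
    {"x":-2,"y":0,"z":0,"yaw":0,"gripper":2.2},
    {"x":-5,"y":0,"z":0,"yaw":0,"gripper":2.2},
    {"x":-8,"y":-1,"z":-1,"yaw":0,"gripper":2.2},
    {"x":-11,"y":-4,"z":-3,"yaw":0,"gripper":2.2},
    {"x":-12,"y":-7.5,"z":-6,"yaw":0,"gripper":2.2},
    {"x":-12,"y":-11,"z":-9,"yaw":0,"gripper":2.2},
    {"x":-12,"y":-14.5,"z":-12,"yaw":0,"gripper":2.2},
    {"x":-12,"y":-18,"z":-15,"yaw":0,"gripper":2.2},
    {"x":-12,"y":-20,"z":-16.5,"yaw":0,"gripper":2.2}
  ],
  "squeeze": 30
}}

```text
time: 9.5
tool_pos: [0.6064, -0.0385, 0.165]
ee_rot: [[0.009, -0.003, -1.0], [-0.003, -1.0, 0.003], [-1.0, 0.003, -0.009]]
ft_force: [0.6, 0.3, -0.7]
gripper_width: 0.027
```

Request:
{"fn": "step_arm", "kwargs": {
  "plan": [
    {"x":0,"y":-2,"z":-1.5,"yaw":0,"gripper":2.2},
    {"x":0,"y":-4.5,"z":-3.5,"yaw":0,"gripper":2.2},
    {"x":0,"y":-7,"z":-5.5,"yaw":0,"gripper":2.2},
    {"x":0,"y":-8.5,"z":-6.6,"yaw":0,"gripper":2.2},
    {"x":1,"y":-8.75,"z":-6.6,"yaw":0,"gripper":2.2},
    {"x":3,"y":-8.75,"z":-6.6,"yaw":0,"gripper":2.2},
    {"x":5.5,"y":-8.75,"z":-6.6,"yaw":0,"gripper":2.2},
    {"x":7.2,"y":-8.75,"z":-6.6,"yaw":0,"gripper":2.2},
    {"x":7.2,"y":-8.75,"z":-6.6,"yaw":0,"gripper":2.2},
    {"x":7.2,"y":-8.75,"z":-6.6,"yaw":0,"gripper":2.2}
  ],
  "squeeze": 30
}}

```text
time: 10.5
tool_pos: [0.6733, 0.0482, 0.0936]
ee_rot: [[0.009, -0.004, -1.0], [-0.003, -1.0, 0.004], [-1.0, 0.003, -0.009]]
ft_force: [0.8, 0.4, 0.2]
gripper_width: 0.0271
```

Run:
```python
from h import *
im=cam('wrist'); save(im,'w7.png'); s=arm.observe()
print(s['tool_pos'],s['gripper_width'],s['ft_force'])
```

```text
[0.67375702 0.04831981 0.0942574 ] 0.027041587584012358 [-0.68529431  0.85021865  0.282596  ]
```

View pics/w7.png

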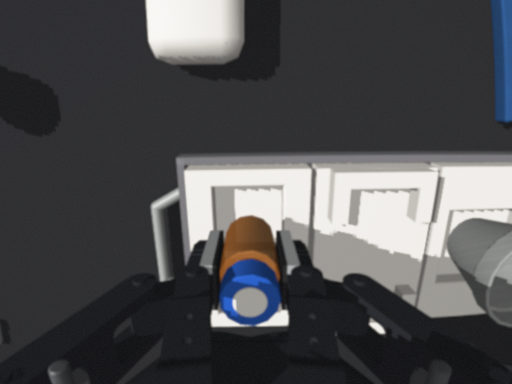

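The vial (248,225) is centred over the far pocket, which spans columns 212–284. Next I lower it and let go.

Request:
{"fn": "step_arm", "kwargs": {
  "plan": [
    {"x":1,"y":0,"z":0,"yaw":0,"gripper":2.2},
    {"x":2,"y":0,"z":0,"yaw":0,"gripper":2.2},
    {"x":3,"y":0,"z":0,"yaw":0,"gripper":2.2},
    {"x":3.5,"y":0,"z":0,"yaw":0,"gripper":2.2},
    {"x":3.5,"y":0,"z":0,"yaw":0,"gripper":2.2},
    {"x":3.5,"y":0,"z":0,"yaw":0,"gripper":2.9},
    {"x":3.5,"y":0,"z":0,"yaw":0,"gripper":3.3},
    {"x":3.5,"y":0,"z":0,"yaw":0,"gripper":4.2},
    {"x":3.5,"y":0,"z":0,"yaw":0,"gripper":4.4},
    {"x":3.5,"y":0,"z":0,"yaw":0,"gripper":4.4}
  ],
  "squeeze": 30
}}

```text
time: 11.55
tool_pos: [0.6742, 0.0482, 0.0595]
ee_rot: [[0.01, -0.004, -1.0], [-0.003, -1.0, 0.004], [-1.0, 0.003, -0.01]]
ft_force: [-0.2, 0.6, -0.1]
gripper_width: 0.0439
```

Request:
{"fn": "step_arm", "kwargs": {
  "plan": [
    {"x":-1,"y":0,"z":0,"yaw":0,"gripper":4.4},
    {"x":-4,"y":0,"z":0,"yaw":0,"gripper":4.4},
    {"x":-8,"y":0,"z":0,"yaw":0,"gripper":4.4},
    {"x":-12,"y":-2,"z":0,"yaw":0,"gripper":4.4},
    {"x":-13,"y":-5,"z":3,"yaw":0,"gripper":4.4},
    {"x":-13,"y":-9,"z":6,"yaw":0,"gripper":5},
    {"x":-13,"y":-13,"z":9,"yaw":0,"gripper":6},
    {"x":-13,"y":-17,"z":12,"yaw":0,"gripper":6},
    {"x":-13,"y":-20.5,"z":15,"yaw":0,"gripper":6},
    {"x":-13,"y":-24,"z":18,"yaw":0,"gripper":6}
  ],
  "squeeze": 30
}}

```text
time: 12.55
tool_pos: [0.4925, 0.2906, 0.1879]
ee_rot: [[0.011, -0.004, -1.0], [-0.002, -1.0, 0.004], [-1.0, 0.002, -0.011]]
ft_force: [-0.2, 0.9, -0.5]
gripper_width: 0.0598
```

Request:
{"fn": "step_arm", "kwargs": {
  "plan": [
    {"x":0,"y":-3,"z":2,"yaw":0,"gripper":6},
    {"x":0,"y":-6,"z":4,"yaw":0,"gripper":6},
    {"x":0,"y":-8,"z":5.2,"yaw":0,"gripper":6},
    {"x":0,"y":-8.5,"z":5.5,"yaw":0,"gripper":6},
    {"x":0,"y":-8.5,"z":5.5,"yaw":0,"gripper":6},
    {"x":0,"y":-8.5,"z":5.5,"yaw":0,"gripper":6},
    {"x":0,"y":-8.5,"z":5.5,"yaw":0,"gripper":6},
    {"x":0,"y":-8.5,"z":5.5,"yaw":0,"gripper":6},
    {"x":0,"y":-8.5,"z":5.5,"yaw":0,"gripper":6},
    {"x":0,"y":-8.5,"z":5.5,"yaw":0,"gripper":6}
  ],
  "squeeze": 30
}}

```text
time: 13.55
tool_pos: [0.4381, 0.3754, 0.1871]
ee_rot: [[0.011, -0.004, -1.0], [-0.002, -1.0, 0.004], [-1.0, 0.002, -0.011]]
ft_force: [-0.2, 0.0, 0.0]
gripper_width: 0.0601
```

Run:
```python
from h import *
im=cam('wrist'); save(im,'w8.png'); s=arm.observe()
print(s['tool_pos'],s['gripper_width'],s['ft_force'])
img=cv2.imread('pics/w8.png')
t=np.linspace(0,2*np.pi,60,endpoint=False)
for z,r in((.061,.0125),(.0,.014)):
    q=proj(im,np.c_[.4388+r*np.cos(t),.3717+r*np.sin(t),t*0+z]); cv2.polylines(img,[np.int32(q)],True,(0,255,0),1)
im=cam('top'); save(im,'t3.png'); a=cv2.imread('pics/t3.png')[120:270,140:390]
cv2.imwrite('pics/c8.png',np.vstack([cv2.resize(img[100:330,130:430],(600,460))[:300],cv2.resize(a,(600,300))[:300]]))
```

```text
[0.43798458 0.3755503  0.18711802] 0.05979098168120213 [-0.80318944  0.12741907 -0.29412854]
```

View pics/c8.png

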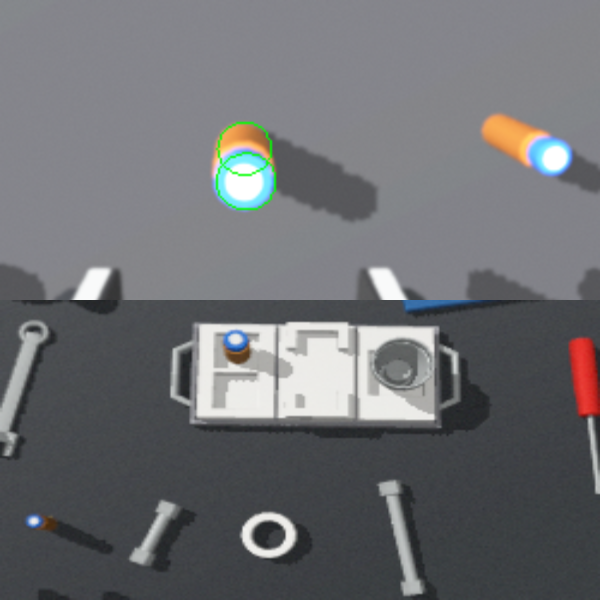

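vial_2 stands in the far pocket, (236,345) in the lower view. vial_1 is where predicted. Next I grip it.

Request:
{"fn": "step_arm", "kwargs": {
  "plan": [
    {"x":3,"y":0.35,"z":0,"yaw":0,"gripper":6},
    {"x":7,"y":0.35,"z":0,"yaw":0,"gripper":6},
    {"x":11,"y":0.35,"z":0,"yaw":0,"gripper":6},
    {"x":13.8,"y":0.35,"z":0,"yaw":0,"gripper":6},
    {"x":14.5,"y":0.35,"z":0,"yaw":0,"gripper":6},
    {"x":14.5,"y":0.35,"z":0,"yaw":0,"gripper":5},
    {"x":14.5,"y":0.35,"z":0,"yaw":0,"gripper":3},
    {"x":14.5,"y":0.35,"z":0,"yaw":0,"gripper":2.2},
    {"x":14.5,"y":0.35,"z":0,"yaw":0,"gripper":2.2},
    {"x":14.5,"y":0.35,"z":0,"yaw":0,"gripper":2.2}
  ],
  "squeeze": 30
}}

```text
time: 14.65
tool_pos: [0.4404, 0.3725, 0.0438]
ee_rot: [[0.013, -0.004, -1.0], [-0.0, -1.0, 0.004], [-1.0, 0.0, -0.013]]
ft_force: [-0.6, 0.2, 10.2]
gripper_width: 0.0267
```

Request:
{"fn": "step_arm", "kwargs": {
  "plan": [
    {"x":-0.5,"y":0,"z":0,"yaw":0,"gripper":2.2},
    {"x":-2,"y":0,"z":0,"yaw":0,"gripper":2.2},
    {"x":-5,"y":0,"z":0,"yaw":0,"gripper":2.2},
    {"x":-8,"y":2,"z":-1,"yaw":0,"gripper":2.2},
    {"x":-12,"y":5,"z":-2.5,"yaw":0,"gripper":2.2},
    {"x":-14,"y":9,"z":-5,"yaw":0,"gripper":2.2},
    {"x":-14,"y":13,"z":-7.5,"yaw":0,"gripper":2.2},
    {"x":-14,"y":17,"z":-10,"yaw":0,"gripper":2.2},
    {"x":-14,"y":21,"z":-12,"yaw":0,"gripper":2.2},
    {"x":-14,"y":23,"z":-13,"yaw":0,"gripper":2.2}
  ],
  "squeeze": 30
}}

```text
time: 15.65
tool_pos: [0.5691, 0.139, 0.1873]
ee_rot: [[0.015, -0.006, -1.0], [-0.001, -1.0, 0.006], [-1.0, 0.0, -0.015]]
ft_force: [-0.6, 0.9, -0.3]
gripper_width: 0.0267
```

Request:
{"fn": "step_arm", "kwargs": {
  "plan": [
    {"x":0,"y":2.5,"z":-1.5,"yaw":0,"gripper":2.2},
    {"x":0,"y":5.5,"z":-3,"yaw":0,"gripper":2.2},
    {"x":0,"y":8,"z":-4.5,"yaw":0,"gripper":2.2},
    {"x":0.5,"y":9.1,"z":-5,"yaw":0,"gripper":2.2},
    {"x":2.5,"y":9.1,"z":-5,"yaw":0,"gripper":2.2},
    {"x":5.5,"y":9.1,"z":-5,"yaw":0,"gripper":2.2},
    {"x":8,"y":9.1,"z":-5,"yaw":0,"gripper":2.2},
    {"x":9.3,"y":9.1,"z":-5,"yaw":0,"gripper":2.2},
    {"x":9.3,"y":9.1,"z":-5,"yaw":0,"gripper":2.2},
    {"x":9.3,"y":9.1,"z":-5,"yaw":0,"gripper":2.2}
  ],
  "squeeze": 30
}}

```text
time: 16.65
tool_pos: [0.6203, 0.048, 0.0961]
ee_rot: [[0.016, -0.006, -1.0], [-0.0, -1.0, 0.006], [-1.0, 0.0, -0.016]]
ft_force: [0.0, 0.5, -0.4]
gripper_width: 0.0271
```

Request:
{"fn": "step_arm", "kwargs": {
  "plan": [
    {"x":0.7,"y":0,"z":0,"yaw":0,"gripper":2.2},
    {"x":1.7,"y":0,"z":0,"yaw":0,"gripper":2.2},
    {"x":2.7,"y":0,"z":0,"yaw":0,"gripper":2.2},
    {"x":3.5,"y":0,"z":0,"yaw":0,"gripper":2.2},
    {"x":3.55,"y":0,"z":0,"yaw":0,"gripper":2.2},
    {"x":3.55,"y":0,"z":0,"yaw":0,"gripper":2.9},
    {"x":3.55,"y":0,"z":0,"yaw":0,"gripper":3.3},
    {"x":3.55,"y":0,"z":0,"yaw":0,"gripper":4.2},
    {"x":3.55,"y":0,"z":0,"yaw":0,"gripper":4.4},
    {"x":3.55,"y":0,"z":0,"yaw":0,"gripper":4.4}
  ],
  "squeeze": 30
}}

```text
time: 17.65
tool_pos: [0.621, 0.0479, 0.0608]
ee_rot: [[0.016, -0.006, -1.0], [-0.001, -1.0, 0.006], [-1.0, 0.0, -0.016]]
ft_force: [-0.6, 0.2, 0.6]
gripper_width: 0.0438
```

Request:
{"fn": "step_arm", "kwargs": {
  "plan": [
    {"x":-1,"y":0,"z":0,"yaw":0,"gripper":4.4},
    {"x":-4,"y":0,"z":0,"yaw":0,"gripper":4.4},
    {"x":-8,"y":0,"z":0,"yaw":0,"gripper":4.4},
    {"x":-11.5,"y":0,"z":1,"yaw":0,"gripper":4.4},
    {"x":-12,"y":-2,"z":4,"yaw":5,"gripper":4.4},
    {"x":-12,"y":-4,"z":8,"yaw":10,"gripper":4.4},
    {"x":-12,"y":-6,"z":12,"yaw":15,"gripper":4.4},
    {"x":-12,"y":-7.5,"z":16,"yaw":20,"gripper":4.4},
    {"x":-12,"y":-7.9,"z":18,"yaw":21,"gripper":4.4},
    {"x":-12,"y":-7.9,"z":18,"yaw":21,"gripper":4.4}
  ],
  "squeeze": 30
}}

```text
time: 18.65
tool_pos: [0.4366, 0.1284, 0.1785]
ee_rot: [[0.015, -0.363, -0.932], [-0.001, -0.932, 0.363], [-1.0, -0.005, -0.014]]
ft_force: [0.5, -0.8, 0.6]
gripper_width: 0.0439
```

Run:
```python
from h import *
im=cam('wrist'); save(im,'w9.png'); s=arm.observe()
print(s['tool_pos'],np.round(s['ee_rot'],3),s['gripper_width'],s['ft_force'])
img=cv2.imread('pics/w9.png')
a=np.radians(-21.4);u=np.array([np.cos(a),np.sin(a),0]);v=np.array([-u[1],u[0],0]);c=np.array([.441,.1267,.02])
P=[c+i*.04*u+j*.0058*v for i,j in((1,1),(1,-1),(-1,-1),(-1,1))]
cv2.polylines(img,[np.int32(proj(im,P))],True,(0,255,0),1)
im=cam('top'); save(im,'t4.png'); b=cv2.imread('pics/t4.png')[120:195,200:350]
cv2.imwrite('pics/c9.png',np.vstack([cv2.resize(img[100:300,150:400],(600,480))[:420],cv2.resize(b,(600,300))[:180]]))
```

```text
[0.43877799 0.128349   0.17870075] [[ 0.017 -0.362 -0.932]
 [-0.    -0.932  0.362]
 [-1.    -0.006 -0.016]] 0.04401152646542816 [0.88107608 0.24170275 0.52231891]
```

View pics/c9.png

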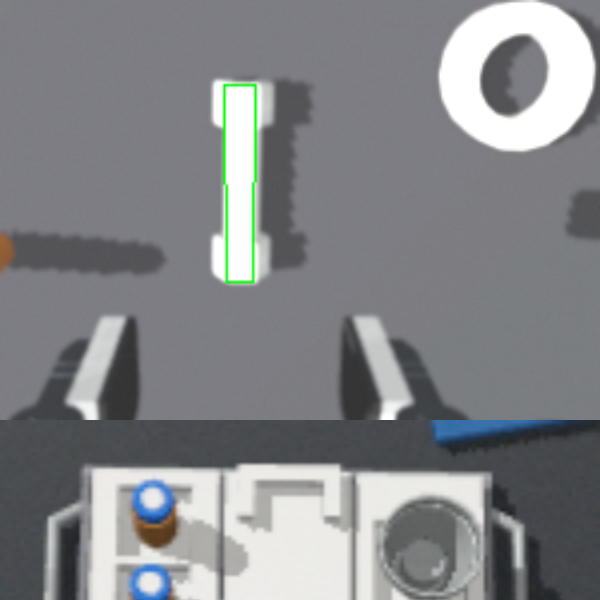

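The outline fits the column exactly, and both vials are seen in their pockets. Next I descend and grip the column.

Request:
{"fn": "step_arm", "kwargs": {
  "plan": [
    {"x":3,"y":0.2,"z":0,"yaw":0,"gripper":4.4},
    {"x":7,"y":0.2,"z":0,"yaw":0,"gripper":4.4},
    {"x":11,"y":0.2,"z":0,"yaw":0,"gripper":4.4},
    {"x":14,"y":0.2,"z":0,"yaw":0,"gripper":4.4},
    {"x":14.8,"y":0.2,"z":0,"yaw":0,"gripper":4.4},
    {"x":14.8,"y":0.2,"z":0,"yaw":0,"gripper":3},
    {"x":14.8,"y":0.2,"z":0,"yaw":0,"gripper":1.5},
    {"x":14.8,"y":0.2,"z":0,"yaw":0,"gripper":0.8},
    {"x":14.8,"y":0.2,"z":0,"yaw":0,"gripper":0.8},
    {"x":14.8,"y":0.2,"z":0,"yaw":0,"gripper":0.8}
  ],
  "squeeze": 40
}}

```text
time: 19.75
tool_pos: [0.4429, 0.1265, 0.0318]
ee_rot: [[0.02, -0.362, -0.932], [0.0, -0.932, 0.362], [-1.0, -0.008, -0.019]]
ft_force: [0.1, -1.7, 11.3]
gripper_width: 0.0125
```

Request:
{"fn": "step_arm", "kwargs": {
  "plan": [
    {"x":-0.5,"y":0,"z":0,"yaw":0,"gripper":0.8},
    {"x":-2,"y":0,"z":0,"yaw":0,"gripper":0.8},
    {"x":-4,"y":0,"z":0,"yaw":0,"gripper":0.8},
    {"x":-7,"y":0,"z":0,"yaw":0,"gripper":0.8},
    {"x":-10,"y":0,"z":0,"yaw":0,"gripper":0.8},
    {"x":-12,"y":0,"z":0,"yaw":0,"gripper":0.8},
    {"x":-13,"y":0,"z":0,"yaw":0,"gripper":0.8},
    {"x":-13,"y":0,"z":0,"yaw":0,"gripper":0.8},
    {"x":-13,"y":0,"z":0,"yaw":0,"gripper":0.8},
    {"x":-13,"y":0,"z":0,"yaw":0,"gripper":0.8}
  ],
  "squeeze": 40
}}

```text
time: 20.75
tool_pos: [0.4396, 0.1263, 0.1607]
ee_rot: [[0.019, -0.362, -0.932], [-0.0, -0.932, 0.362], [-1.0, -0.007, -0.017]]
ft_force: [0.1, 0.1, -1.5]
gripper_width: 0.0121
```

Request:
{"fn": "step_arm", "kwargs": {
  "plan": [
    {"x":0,"y":0.5,"z":-2,"yaw":-3,"gripper":0.8},
    {"x":0,"y":1.5,"z":-5,"yaw":-7,"gripper":0.8},
    {"x":0,"y":2.7,"z":-9,"yaw":-11,"gripper":0.8},
    {"x":0,"y":4,"z":-13,"yaw":-15,"gripper":0.8},
    {"x":0,"y":5.2,"z":-17,"yaw":-19,"gripper":0.8},
    {"x":0,"y":6.4,"z":-21,"yaw":-22,"gripper":0.8},
    {"x":0,"y":7.2,"z":-24,"yaw":-22,"gripper":0.8},
    {"x":0,"y":7.6,"z":-25.2,"yaw":-22,"gripper":0.8},
    {"x":0,"y":7.6,"z":-25.2,"yaw":-22,"gripper":0.8},
    {"x":0,"y":7.6,"z":-25.2,"yaw":-22,"gripper":0.8}
  ],
  "squeeze": 40
}}

```text
time: 21.75
tool_pos: [0.6456, -0.0353, 0.1635]
ee_rot: [[0.016, 0.013, -1.0], [0.0, -1.0, -0.013], [-1.0, -0.0, -0.016]]
ft_force: [-0.9, -0.6, -1.0]
gripper_width: 0.0125
```

Run:
```python
from h import *
im=cam('wrist'); save(im,'w10.png'); s=arm.observe()
print(s['tool_pos'],np.round(s['ee_rot'],3),s['gripper_width'],s['ft_force'])
```

```text
[ 0.64554721 -0.03501768  0.16380348] [[ 0.017  0.013 -1.   ]
 [ 0.    -1.    -0.013]
 [-1.    -0.    -0.017]] 0.012262362844754715 [-0.64871235 -0.00213088 -0.63849975]
```

View pics/w10.png

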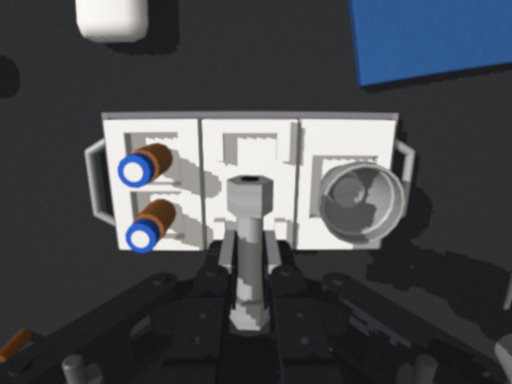

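The column (250,190–320) is level and in line with the cradle. Next I lower it onto the bed.

Request:
{"fn": "step_arm", "kwargs": {
  "plan": [
    {"x":1,"y":0.1,"z":-0.15,"yaw":0,"gripper":0.8},
    {"x":3,"y":0.1,"z":-0.15,"yaw":0,"gripper":0.8},
    {"x":5.5,"y":0.1,"z":-0.15,"yaw":0,"gripper":0.8},
    {"x":7.5,"y":0.1,"z":-0.15,"yaw":0,"gripper":0.8},
    {"x":8.5,"y":0.1,"z":-0.15,"yaw":0,"gripper":0.8},
    {"x":9.2,"y":0.1,"z":-0.15,"yaw":0,"gripper":0.8},
    {"x":9.8,"y":0.1,"z":-0.15,"yaw":0,"gripper":0.8},
    {"x":10.2,"y":0.1,"z":-0.15,"yaw":0,"gripper":0.8},
    {"x":10.3,"y":0.1,"z":-0.15,"yaw":0,"gripper":0.8},
    {"x":10.3,"y":0.1,"z":-0.15,"yaw":0,"gripper":0.8}
  ],
  "squeeze": 40
}}

```text
time: 22.8
tool_pos: [0.6489, -0.036, 0.0612]
ee_rot: [[0.017, 0.013, -1.0], [0.0, -1.0, -0.013], [-1.0, -0.0, -0.017]]
ft_force: [-0.5, -0.1, -0.2]
gripper_width: 0.012
```

Request:
{"fn": "step_arm", "kwargs": {
  "plan": [
    {"x":0.1,"y":0,"z":0,"yaw":0,"gripper":0.8},
    {"x":0.1,"y":0,"z":0,"yaw":0,"gripper":1.3},
    {"x":0.1,"y":0,"z":0,"yaw":0,"gripper":1.7},
    {"x":0.1,"y":0,"z":0,"yaw":0,"gripper":2.5},
    {"x":0.1,"y":0,"z":0,"yaw":0,"gripper":3.2},
    {"x":0.1,"y":0,"z":0,"yaw":0,"gripper":3.2},
    {"x":-1,"y":0,"z":0,"yaw":0,"gripper":3.2},
    {"x":-4,"y":0,"z":0,"yaw":0,"gripper":3.2},
    {"x":-8,"y":0,"z":0,"yaw":0,"gripper":3.2},
    {"x":-12,"y":0,"z":0,"yaw":0,"gripper":3.2}
  ],
  "squeeze": 40
}}

```text
time: 23.8
tool_pos: [0.6465, -0.036, 0.183]
ee_rot: [[0.016, 0.013, -1.0], [0.0, -1.0, -0.013], [-1.0, -0.0, -0.016]]
ft_force: [1.1, -1.3, 0.3]
gripper_width: 0.0324
```

Request:
{"fn": "step_arm", "kwargs": {
  "plan": [
    {"x":-3,"y":0,"z":3,"yaw":0,"gripper":3.2},
    {"x":-6,"y":0,"z":6,"yaw":0,"gripper":3.2},
    {"x":-8,"y":0,"z":9,"yaw":0,"gripper":3.2},
    {"x":-8,"y":0,"z":12,"yaw":0,"gripper":3.2},
    {"x":-8,"y":0,"z":15,"yaw":0,"gripper":3.2},
    {"x":-8,"y":0,"z":18,"yaw":0,"gripper":3.2},
    {"x":-8,"y":0,"z":20,"yaw":0,"gripper":3.2},
    {"x":-8,"y":0,"z":20,"yaw":0,"gripper":3.2},
    {"x":-8,"y":0,"z":20,"yaw":0,"gripper":3.2},
    {"x":-8,"y":0,"z":20,"yaw":0,"gripper":3.2}
  ],
  "squeeze": 40
}}

```text
time: 24.8
tool_pos: [0.4462, -0.0388, 0.2602]
ee_rot: [[0.018, 0.013, -1.0], [0.0, -1.0, -0.013], [-1.0, 0.0, -0.018]]
ft_force: [-0.1, 0.0, -0.6]
gripper_width: 0.0317
```

Run:
```python
from h import *
a=cam('top'); save(a,'t5.png'); b=cam('scene'); save(b,'s5.png'); s=arm.observe()
print(s['tool_pos'],s['ft_force'],s['time'])
A=cv2.imread('pics/t5.png')
th=.012;c,s_=np.cos(th),np.sin(th)
def dot(ctr,r,z,col):
    t=np.linspace(0,2*np.pi,40); cv2.polylines(A,[np.int32(proj(a,np.c_[ctr[0]+r*np.cos(t),ctr[1]+r*np.sin(t),t*0+z]))],True,col,1)
B=cv2.imread('pics/s5.png')
cv2.imwrite('pics/c10.png',np.vstack([cv2.resize(A[120:195,200:350],(600,300)),cv2.resize(B[180:265,160:330],(600,300))]))
cv2.imwrite('pics/c11.png',np.hstack([A[:300],]))
```

```text
[ 0.44601766 -0.03871947  0.25978741] [-0.3780983  -0.34237477 -0.23278114] 24.9
```

View pics/c10.png

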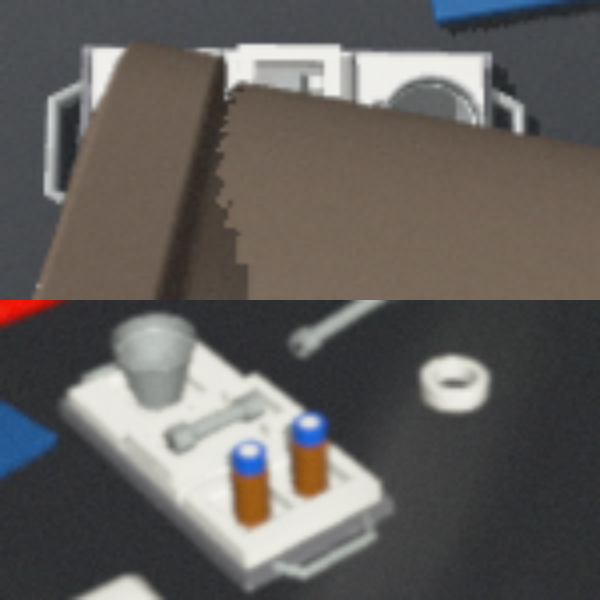

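View pics/c11.png

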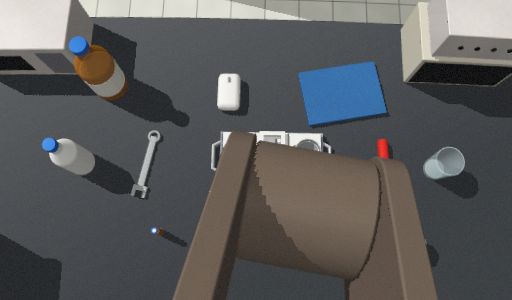

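The scene view shows everything placed, but the arm hides the caddy from above. I'll move it aside for the last look.

Request:
{"fn": "step_arm", "kwargs": {
  "plan": [
    {"x":0,"y":3,"z":0,"yaw":0,"gripper":3.2},
    {"x":0,"y":7,"z":0,"yaw":0,"gripper":3.2},
    {"x":0,"y":11,"z":0,"yaw":0,"gripper":3.2},
    {"x":0,"y":15,"z":0,"yaw":0,"gripper":3.2},
    {"x":0,"y":19,"z":0,"yaw":0,"gripper":3.2},
    {"x":0,"y":23,"z":0,"yaw":0,"gripper":3.2},
    {"x":0,"y":27,"z":2,"yaw":0,"gripper":3.2},
    {"x":0,"y":31,"z":4,"yaw":0,"gripper":3.2},
    {"x":0,"y":35,"z":6,"yaw":0,"gripper":3.2},
    {"x":0,"y":39,"z":8,"yaw":0,"gripper":3.2}
  ],
  "squeeze": 40
}}

```text
time: 25.9
tool_pos: [0.3706, -0.4317, 0.2581]
ee_rot: [[0.017, 0.014, -1.0], [0.0, -1.0, -0.014], [-1.0, -0.0, -0.017]]
ft_force: [-0.1, 0.3, -0.0]
gripper_width: 0.0323
```

Request:
{"fn": "step_arm", "kwargs": {
  "plan": [
    {"x":0,"y":4,"z":2,"yaw":0,"gripper":3.2},
    {"x":0,"y":8,"z":4,"yaw":0,"gripper":3.2},
    {"x":0,"y":12,"z":6,"yaw":0,"gripper":3.2},
    {"x":0,"y":14,"z":8,"yaw":0,"gripper":3.2},
    {"x":0,"y":15,"z":9,"yaw":0,"gripper":3.2},
    {"x":0,"y":15,"z":9,"yaw":0,"gripper":3.2},
    {"x":0,"y":15,"z":9,"yaw":0,"gripper":3.2},
    {"x":0,"y":15,"z":9,"yaw":0,"gripper":3.2},
    {"x":0,"y":15,"z":9,"yaw":0,"gripper":3.2},
    {"x":0,"y":15,"z":9,"yaw":0,"gripper":3.2}
  ],
  "squeeze": 40
}}

```text
time: 26.9
tool_pos: [0.2834, -0.5823, 0.2568]
ee_rot: [[0.017, 0.015, -1.0], [0.0, -1.0, -0.015], [-1.0, -0.0, -0.017]]
ft_force: [-0.2, -0.2, 0.1]
gripper_width: 0.0319
```

Run:
```python
from h import *
a=cam('top'); save(a,'t6.png'); A=cv2.imread('pics/t6.png'); B=cv2.imread('pics/top0.png')
cv2.imwrite('pics/c12.png',np.vstack([cv2.resize(A[120:195,205:340],(720,400),interpolation=cv2.INTER_CUBIC),cv2.resize(B[215:270,140:440],(720,100)),cv2.resize(A[215:270,140:440],(720,100))]))
```

```text
(no output)
```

View pics/c12.png

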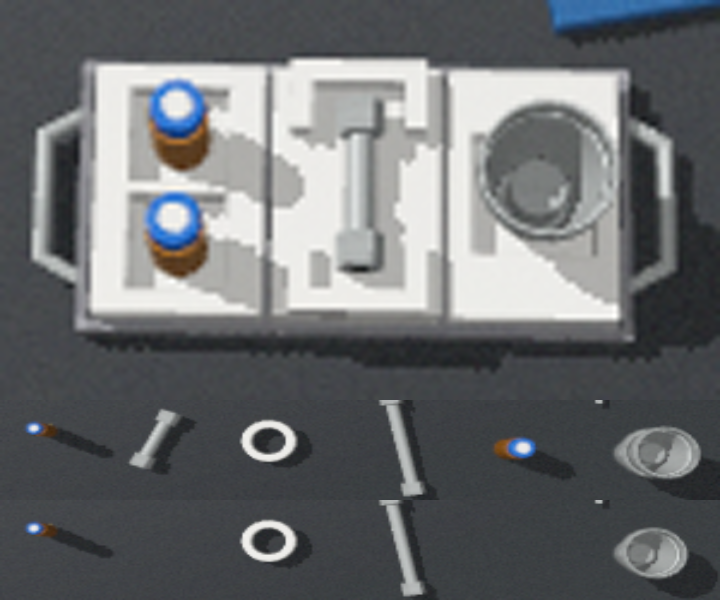

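Both vials, (178,125) and (177,240), are in their pockets. The column, (360,185), lies on its bed and the cup, (545,175), is upright in its pocket. The slim vial, long column and lower cup have not moved. I'll do a quick numeric check, then hand in.

Run:
```python
from h import *
a=cam('top'); s=720/135;t=400/75
f=lambda u,v:(205+u/s-.4,120+v/t-.4)
print('col',ground(a,[f(360,183)],.042),'cup',ground(a,[f(545,170)],.074),'vials',ground(a,[f(177,106),f(173,218)],.075))
print(job_done())
```

```text
col [[ 0.64654234 -0.03651904  0.042     ]] cup [[ 0.64600576 -0.11797106  0.074     ]] vials [[0.6708022  0.04792101 0.075     ]
 [0.61894171 0.04792615 0.075     ]]
the job is handed in; nothing more can be done
None
```

The caddy is packed and the job handed in at about 27 s of the 122 s allowed. Handing in returned no verdict.

- **Placed:** The two wide vials stand one in each vial pocket, the short column lies on its cradle bed, and the top cup stands in the large pocket.
- **Top cup lift:** The load on the arm was 0.7 N as it came up, which is one cup, so the lower cup stayed down.
- **Last check from above:** All four measured within about 3 mm of their places. The slim vial, long column and lower cup showed no visible shift from the first picture. I judged upright and flat by eye from the pictures.
- **What went wrong:** One move call was refused because I left out yaw, so nothing moved. Closing on an object pushed the arm up 2–3 mm with about 7–11 N each time, well under the 40 N limit. The second vial (vial_1) was let go 2–3 mm above its pocket floor.

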